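# Start a wash in the studio's ultrasonic washer

## Robot

A 7-joint arm with a two-finger parallel gripper is mounted at the origin on the work surface. World frame = base frame: x ahead of the robot, y to its left, z up, the work surface at z = 0. Lengths are in m, angles in rad, forces in N, time in s.
With the tool pointing down it reaches from about 0.425 to 1.025 m from the base axis. Payload 9.4 kg.
Tool frame: the origin (TCP) lies at the very end of the fingers, on their centre line; the grasp point (between the pads) lies 19 mm behind it; z points along the fingers, y is the line along which they close (so a half turn about z gives the same grasp; the last joint's range is limited). The gripper opens to 93 mm and grips with 3 to 60 N. Pads are 15 mm wide; open, the fingers measure 128 mm over their backs; the gripper's body (75 mm by 188 mm) begins 65 mm behind the grasp point.
Start: joints at [-1.229, 0.599, -0.003, 1.599, 0.002, 0.943, -0.08], TCP at [0.295, 0.662, 0.219] pointing down, gripper open.
Joint ranges: [-2.57, 2.57], [-0.35, 1.97], [-1.29, 1.29], [0.11, 2.56], [-1.05, 4.19], [0.11, 1.86], [-2.63, 2.63]. Speed limits (rad/s): [2.22, 2.22, 3.01, 3.01, 3.14, 3.14, 3.14].

## Interface

Orientations are given as a unit quaternion [w, x, y, z].
In Python, from station import manip gives the robot as it stands.
- The arm moves only by the tool apply_moves, never from a script. Its argument "motion" is a list of rows, each a list of 3 entries, a list of its own where there are three numbers: the closure, from 0 (fully open) to 1 (shut), then the shift along the tool's x, y, z in mm, then the turn, a rotation vector about the tool's x, y, z in rad. A call has 1 to 12 rows; each row shifts and turns the commanded pose from where the row before left it, along the tool's axes as they then stand; what a row does not reach is not made up. A row lasts 1/10 s, in which the tool goes at most 50 mm and 8.59 degrees, less where a joint would pass 70% of its speed; a pose out of reach is approached as far as the arm can. A call is refused whole if a number of a shift passes 50 or a number of a turn 0.15, either way. A call with a gripper value outside its range is refused whole. The fingers move at their own pace and stop on an object; "newtons" is the grip in N (left out, the last holds). Time passes only in rows, so rows that do not move let the fingers close. It gives the time, the measured TCP pose, the force, the opening and the grip force at its end, in the units of the state.
- manip.read_state(): the state, without advancing time (a new reading comes with each control period).
- manip.get_image(name): name is "scene" or "top"; returns the picture (384x512x3 uint8, blue, green, red); there is no depth.
- manip.camera_info(name): a dict with "fx", "fy", "cx", "cy" (pixels), "extrinsics" (4x4, takes a point from world to camera coordinates). Camera axes: x right, y down, z forward; pixel columns grow to the right and rows downward; lengths in m; the calibration is good to about 2 mm. A picture is of the moment at which its call begins. camera_info takes no time and is no camera call.
- manip.sign_off(): hands the job in; it is judged then, once.
The state is a dict: "t": time; "joints": joint angles; "qd": joint speeds; "effort": joint torques, N m; "tool_pos": TCP position; "ee_rot": TCP orientation; "ft_force": force on the tool from outside, world axes, zero at the start; "torque": the same for the moment, N m; "finger_gap": finger opening in m; "grip_force": force on a finger pad.
Only numpy, scipy, OpenCV 4.12 (cv2) and the standard library are available. Lean on these libraries where they do the work, as an engineer would, in place of code of your own. Each camera call takes 0.05 s, during which the arm holds its last target. There are 200 camera calls.

## Task

Get the copper dipper cup washed: lift the steel lid off the white washer by its black knob and lay it down, knob up, on the middle of the cork mat, then stand the cup upright on the bottom of the tank, setting it down gently. Then press the green start button fully down and let it spring back; leave the red stop button alone and do not shift or topple the bottles, pots and jars standing around.

Things in the scene. Friction and masses are not known exactly. Their poses are not given: they have to be found in the camera images.
- washer: White tabletop washer, fixed; 254 mm deep (x), 200 wide (y), 111 high. Origin on the table 125 mm behind its front, mid-width; x points from the button side to the back, z up. The front rises to z 40, then a panel slopes 40 deg up and back to x -41, z 111 mm. Behind it the tank mouth: 140 (x) by 150 (y) mm, centred at x 44, y 0, rim at z 111 mm; rim plus walls reach x 129 mm.
- rail_mid (a point): Middle of the washer's steel drying rail, 8 mm round, 190 mm long along the washer's y, 178 mm above the table over the buttons; at each end a post of the same bar runs from it down and back to the panel's top edge (washer x -45, z 107 mm). It bars a vertical tool from the buttons; they are reached with the tool leaning along the panel's normal, passing in front of and below the rail.
- tank_floor (a point): Centre of the steel floor of the washer's tank, 46 mm above the table, 65 mm below the rim; axes as the washer's.
- start_top (a point): Centre of the top face of the green start button, 32 mm across, standing 10 mm out of a black collar 48 mm across; on the sloping panel 40 mm to the washer's -y side. Its z axis is the panel's normal, along which the button moves. It stays on the button as this moves.
- start (a joint): Travel of the green start button, m: 0 released, 0.006 fully down; springs back by itself; fully down takes about 5 N.
- stop_top (a point): Centre of the top face of the red stop button, same size, 40 mm to the washer's +y side on the panel.
- stop (a joint): Travel of the red stop button, m: 0 released, 0.006 fully down.
- lid: Loose rectangular steel lid on the tank, 0.3 kg: plate 160 (x) by 175 (y) mm, 6 mm thick, above a plug 130 by 140 mm, 6 mm deep, that hangs in the tank mouth. Origin: centre of the plug's underside; z up; plate top at z 12 mm.
- lid_knob (a point): Middle of the lid's round black knob, 26 mm across and 20 mm high, 38 mm above the lid's origin, 26 mm above its plate, on a stem 14 mm across.
- mat: Cork mat, 210 by 210 mm, 6 mm thick, fixed to the table on one side of the washer; origin at the centre of its underside.
- palette: Grey mixing palette with paint dabs, 200 by 200 mm slab, 6 mm thick, fixed to the table on the other side of the washer; origin at the centre of its underside.
- cup: Open copper dipper cup, 41 mm outside diameter, 45 mm high, wall 3 mm, loose, standing on the palette; origin at the centre of its underside, z up.
- paint_pot: Bystander: small round paint pot with blue label, 48 mm diameter, 55 mm high, on the palette; origin at the centre of its underside.
- squeeze_bottle: Bystander: white bottle with green label and yellow cap, 48 mm diameter, 140 mm high, by the palette; origin at the centre of its underside.
- brush_jar: Bystander: blue ceramic jar 68 mm diameter, 95 mm high, with brushes up to 210 mm high (within the jar's outline); origin at the centre of its underside.
- varnish_can: Bystander: can with orange label, 60 mm diameter, 150 mm high, beyond the cork mat; origin at the centre of its underside.
Mind the look-alikes: they are no part of the job. There is more than one size of the lid; the job needs the largest.

How it is judged:
On the way, in this order (a step that is already met when the one before it is completed fails the run):
1. the lid lies flat, knob up, on the middle of the cork mat, let go (horizontal distance between lid and mat below 0.05 m and height (world z) of lid below 0.012 m and angle between lid's own z axis and vertical below 0.1 rad and linear speed of lid below 0.03 m/s and contact force between lid and the fingers below 0.2 N), for 0.2 s.
2. the cup stands upright on the tank floor, let go (x of cup in the frame of tank_floor between -0.07 and 0.07 m and y of cup in the frame of tank_floor between -0.075 and 0.075 m and z of cup in the frame of tank_floor between -0.004 and 0.006 m and angle between cup's own z axis and vertical below 0.15 rad and linear speed of cup below 0.03 m/s and contact force between cup and the fingers below 0.2 N), for 0.2 s.
3. the green start button is fully down, pressed by the robot (all of step 1 and all of step 2 and value of joint start above 0.0052 m), for 0.1 s.
At the end, for the whole second after the job is handed in: The lid lies flat (within 0.1 rad), knob up, on the cork mat, its centre within 50 mm of the mat's centre; the copper cup stands upright (within 0.15 rad) on the tank floor; both at rest and let go; the green start button has been pressed fully and has sprung back (under 1.5 mm), the red one is up (all of step 1 and all of step 2 and value of joint each of start, stop below 0.0015 m); the robot touches nothing.
It fails at once if the red stop button is pressed (3 mm or more) (value of joint stop above 0.003 m).
It fails at once if the green start button is pressed fully down before the cup is in the tank and the lid on the mat (value of joint start above 0.0052 m and not (z of cup in the frame of tank_floor below 0.05 m and horizontal distance between cup and tank_floor below 0.11 m and horizontal distance between lid and mat below 0.06 m)).
It fails at once if the cup is dropped into the tank (faster than 0.6 m/s near the floor, a fall of about 2 cm) (horizontal distance between cup and tank_floor below 0.1 m and z of cup in the frame of tank_floor below 0.04 m and linear speed of cup above 0.6 m/s).
It fails at once if a bystander (pot, bottle, brush jar, can) is shifted more than 30 mm or tipped over (distance of any of paint_pot, squeeze_bottle, brush_jar, varnish_can from where it was at the start of the episode above 0.03 m or angle between any of paint_pot, squeeze_bottle, brush_jar, varnish_can's own z axis and vertical above 0.4 rad).
It also fails if it takes over 72 s, if anything falls off the work surface, if the arm or the gripper's body presses on something with over 40 N, if the wrist force passes 120 N, or if a joint passes its speed limit or range.

## Working session

There is one attempt and no reset: what is moved stays moved. The work goes in short steps, Python scripts to look and compute and a tool call to move; the robot and the scene stay as the last step left them, time stands still between calls to the robot, and variables do not carry over. Pictures are saved under pics/ and viewed, at most 10 in all, crops included, and the job is handed in when it is done.

Besides the shell and the picture viewer there is one more tool, called after "Request:" as name(argument=value, ...), one argument or row to a line, values as JSON. apply_moves: Moves the arm, as the interface text tells. Its arguments: {"type":"object","properties":{"motion":{"type":"array"},"newtons":{"type":"number"}},"required":["motion"]}

```bash
mkdir -p pics; ls; python3 - <<'E'
from station import manip
import cv2, numpy as np
np.set_printoptions(precision=4,suppress=True)
for n in("scene","top"):
    im=manip.get_image(n); np.save(f"pics/{n}0.npy",im); cv2.imwrite(f"pics/{n}0.png",cv2.resize(im,(800,600),interpolation=cv2.INTER_CUBIC))
    c=manip.camera_info(n); print({k:np.round(v,4).tolist() for k,v in c.items()})
print(manip.read_state())
E
```

```text
pics
{'fx': 453.895, 'fy': 453.895, 'cx': 260.5117, 'cy': 194.7609, 'extrinsics': [[-0.7579, 0.6521, -0.0159, 0.4023], [0.548, 0.6232, -0.558, -0.1918], [-0.3539, -0.4316, -0.8297, 1.5161], [0.0, 0.0, 0.0, 1.0]]}
{'fx': 388.7538, 'fy': 388.7538, 'cx': 257.3453, 'cy': 193.0414, 'extrinsics': [[-0.0116, -0.9999, -0.001, -0.0047], [-0.997, 0.0116, -0.0767, 0.5159], [0.0767, 0.0001, -0.9971, 1.2986], [0.0, 0.0, 0.0, 1.0]]}
{'t': 0.1, 'joints': array([-1.2287,  0.6   , -0.0026,  1.6   ,  0.0018,  0.9429, -0.0798]), 'qd': array([-0.0003, -0.0018, -0.0004, -0.0008,  0.0023, -0.0011,  0.0015]), 'effort': array([  0.0041, -76.6561,   1.5015, -25.2935,  -0.0524,   0.0138,
         0.0001]), 'tool_pos': array([0.2946, 0.662 , 0.2179]), 'ee_rot': array([-0.0001,  0.2078,  0.9782, -0.0007]), 'ft_force': array([-0.2425,  0.3551,  0.1633]), 'torque': array([0.0384, 0.0391, 0.0225]), 'grip_force': 0.0, 'finger_gap': 0.09293616652236214}
```

View pics/scene0.png

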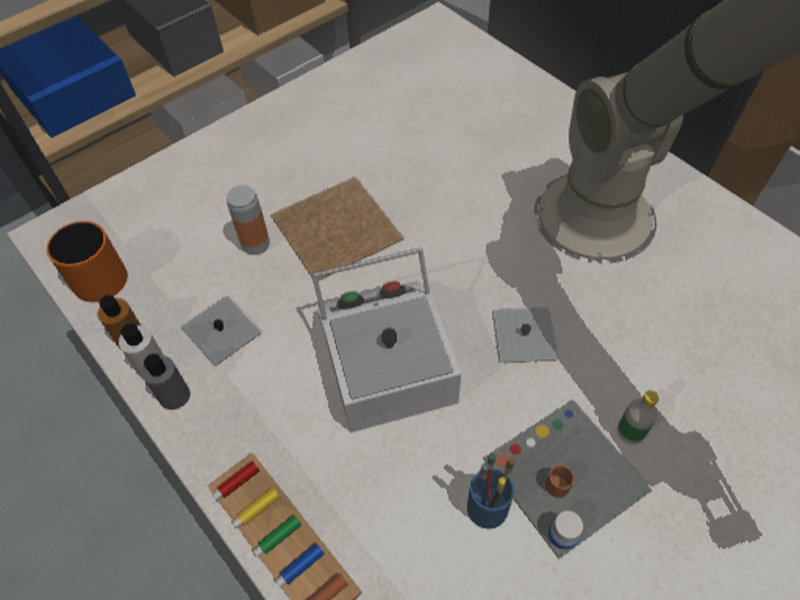

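View pics/top0.png

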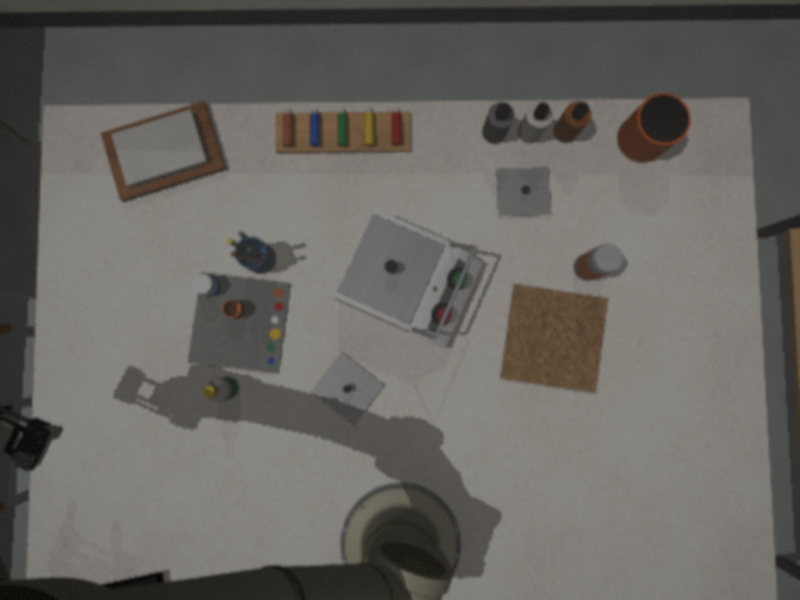

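Scene picture shows the washer with lid (knob 390,338), green button (350,298), red (391,288), and mat (337,222). In the top picture: the washer's lid (knob 392,267), mat (555,338) and cup (232,310).
Could be taken for the lid: top (392,267) on the washer, (350,387) and (524,190) small ones on the table. I choose the washer's, the largest. Could be taken for the cup: copper (232,310), big orange pot (655,127), paint pot (208,287), brush jar (252,252). I choose (232,310) on the palette.

```bash
python3 - <<'E'
import numpy as np, cv2
t=np.load("pics/top0.npy"); s=np.load("pics/scene0.npy")
def crop(im,u,v,w,h,k): return cv2.resize(im[v:v+h,u:u+w],None,fx=k,fy=k,interpolation=cv2.INTER_CUBIC)
a=crop(t,205,130,125,100,4)   # 500x400
b=crop(t,115,145,75,120,4)    #300x480
c=crop(s,190,150,125,50,4)    #500x200
m=np.zeros((600,800,3),np.uint8); m[:400,:500]=a; m[:480,500:]=b; m[400:,:500]=c
m=np.clip(m*1.4,0,255).astype(np.uint8)
cv2.imwrite("pics/crop1.png",m)
E
```

```text
(no output)
```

View pics/crop1.png

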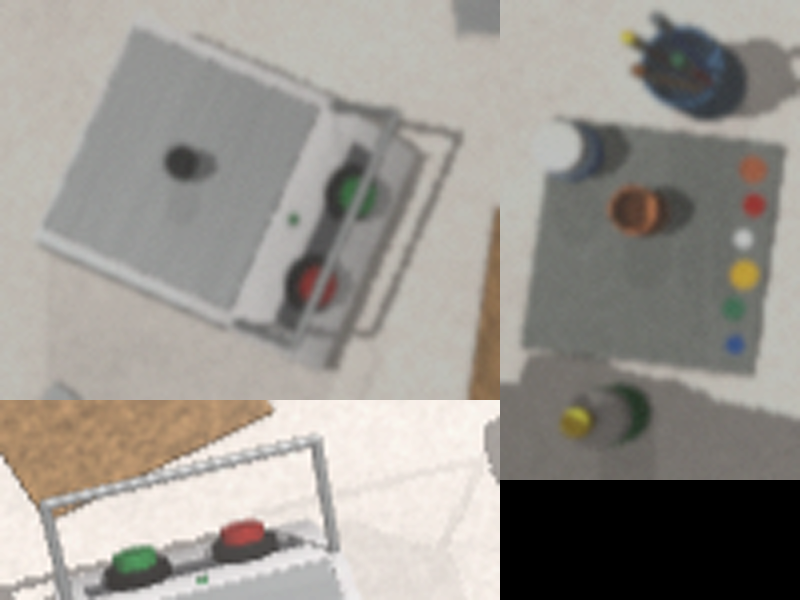

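Crop: knob (182,162), lid corners (140,28),(328,103),(235,310),(42,232), green (352,195), red (316,285), cup rim (634,210), paint pot top (560,148). The cup choice is right: copper and small, with the paint pot close to it.

```bash
cat > h.py <<'E'
import numpy as np
from station import manip
from scipy.optimize import least_squares
from scipy.spatial.transform import Rotation as R
np.set_printoptions(precision=4,suppress=True)
C={n:manip.camera_info(n) for n in("scene","top")}
def proj(n,p):
    c=C[n];E=np.array(c["extrinsics"]);q=E[:3,:3]@p+E[:3,3]
    return np.array([c["fx"]*q[0]/q[2]+c["cx"],c["fy"]*q[1]/q[2]+c["cy"]])
def back(n,u,v,z):
    c=C[n];E=np.array(c["extrinsics"]);r=E[:3,:3].T@[(u-c["cx"])/c["fx"],(v-c["cy"])/c["fy"],1];o=-E[:3,:3].T@E[:3,3]
    return o+r*(z-o[2])/r[2]
def S(): 
    s=manip.read_state();q=s["ee_rot"];s["R"]=R.from_quat([q[1],q[2],q[3],q[0]]).as_matrix();return s
E
cat > fit.py <<'E'
from h import *
k4=lambda x,y,u,v:((x+.5)/4-.5+u,(y+.5)/4-.5+v)
A=lambda x,y:k4(x,y,205,130)
k8=lambda x,y:((x+.5)/1.5625-.5,(y+.5)/1.5625-.5)
Sc=lambda x,y:k4(x,y-400,190,150)
B=lambda x,y:k4(x-500,y,115,145)
cor=[A(140,28),A(328,103),A(235,310),A(42,232)]
P=np.array([back("top",*c,.117) for c in cor]);print("lid corners",P[:,:2],[np.linalg.norm(P[i]-P[i-1]) for i in range(4)],P.mean(0))
print("knob top/scene",back("top",*A(182,162),.153),back("scene",*k8(390,337),.143))
f=P[[1,2]].mean(0)-P[[0,3]].mean(0);yaw0=np.arctan2(-f[1],-f[0]);print("yaw",yaw0)
bl={1:(A(352,195),Sc(137,555)),-1:(A(317,285),Sc(243,531))}
rl=[("top",A(395,113)),("top",A(298,344)),("scene",Sc(45,506)),("scene",Sc(320,440))]
def W(p,l): c,s=np.cos(p[2]),np.sin(p[2]);return np.array([p[0]+c*l[0]-s*l[1],p[1]+s*l[0]+c*l[1],l[2]])
def res(p):
    r=[]
    for px,l in zip(cor,[(.124,-.0875),(-.036,-.0875),(-.036,.0875),(.124,.0875)]): r+=list(proj("top",W(p,(*l,.117)))-px)
    for s,(a,b) in bl.items():
        w=W(p,(p[3],-s*.04,p[4])); r+=list(proj("top",w)-a)+list(proj("scene",w)-b)
    for (n,px),y in zip(rl,[-.095,.095,-.095,.095]): r+=list(proj(n,W(p,(p[5],y,.178)))-px)
    return r
o=least_squares(res,[.6,0,yaw0,-.09,.08,-.1]);print("washer",o.x,np.round(o.fun,1))
for n,l in dict(start=(o.x[3],-.04,o.x[4]),tank=(.044,0,.046),rail=(o.x[5],0,.178)).items():print(n,W(o.x,l))
m=np.array([back("top",*k8(*c),.006) for c in[(515,285),(607,297),(596,391),(502,379)]]);print("mat",m.mean(0),m[:,:2])
print("cup",back("top",*B(634,209),.051),"scene",back("scene",*k8(560,474),.051))
print("pot",back("top",*B(560,148),.061),"bottle",back("top",*B(576,422),.14),"jar",back("top",*B(690,65),.095),"can",back("top",*k8(607,260),.15))
s=S();print(s["R"])
E
python3 fit.py
```

```text
lid corners [[ 0.6887  0.0435]
 [ 0.6267 -0.1047]
 [ 0.4639 -0.0291]
 [ 0.5269  0.1219]] [np.float64(0.17970827289979857), np.float64(0.16062682922504565), np.float64(0.1795971267786849), np.float64(0.1635661294801791)] [0.5766 0.0079 0.117 ]
knob top/scene [0.5762 0.0106 0.153 ] [0.5784 0.0143 0.143 ]
yaw 1.1749320889653687
washer [ 0.5576 -0.0318  1.1455 -0.087   0.0921 -0.0868] [-0.5  0.1 -1.2  1.4 -0.2  0.3  1.5 -0.7  0.9 -0.6 -0.2  0.5 -0.2 -0.3
  0.2 -0.2 -0.  -0.1 -1.   0.1  0.2 -0.5 -0.8 -0.3]
start [ 0.5581 -0.1276  0.0921]
tank [0.5757 0.0083 0.046 ]
rail [ 0.5217 -0.1109  0.178 ]
mat [ 0.4346 -0.3429  0.006 ] [[ 0.5512 -0.2586]
 [ 0.5224 -0.4597]
 [ 0.3182 -0.4282]
 [ 0.3464 -0.2251]]
cup [0.5049 0.3509 0.051 ] scene [0.5045 0.3486 0.051 ]
pot [0.5552 0.4095 0.061 ] bottle [0.3365 0.3684 0.14  ] jar [0.6174 0.2946 0.095 ] can [ 0.5837 -0.4137  0.15  ]
[[-0.9136  0.4066 -0.0004]
 [ 0.4066  0.9136 -0.0013]
 [-0.0001 -0.0014 -1.    ]]
```

Request:
apply_moves(
  motion=[
    [0, [-26, -24, -3], [0, 0, 0]],
    [0, [-26, -24, -3], [0, 0, 0]],
    [0, [-26, -24, -3], [0, 0, 0]],
    [0, [-26, -24, -3], [0, 0, 0]],
    [0, [-26, -24, -3], [0, 0, 0]],
    [0, [-26, -24, -3], [0, 0, 0]],
    [0, [-26, -24, -3], [0, 0, 0]],
    [0, [-26, -24, -3], [0, 0, 0]],
    [0, [-26, -24, -3], [0, 0, 0]],
    [0, [-26, -24, -3], [0, 0, 0]],
    [0, [-26, -24, -3], [0, 0, 0]],
    [0, [-26, -24, -3], [0, 0, 0]],
  ],
  newtons=40,
)

```text
t: 1.3
tool_pos: [0.463, 0.2708, 0.2546]
ee_rot: [-0.0, 0.208, 0.978, -0.0]
ft_force: [0.2, -0.2, -0.1]
finger_gap: 0.0931
grip_force: 0.0
```

Request:
apply_moves(
  motion=[
    [0, [-26, -24, 0], [0, 0, 0]],
    [0, [-26, -24, 0], [0, 0, 0]],
    [0, [-26, -24, 0], [0, 0, 0]],
    [0, [-26, -24, 0], [0, 0, 0]],
    [0, [-26, -24, 0], [0, 0, 0]],
    [0, [-26, -24, 0], [0, 0, 0]],
    [0, [-26, -24, 0], [0, 0, 0]],
    [0, [-26, -24, 0], [0, 0, 0]],
    [0, [0, 0, 0], [0, 0, 0]],
    [0, [0, 0, 0], [0, 0, 0]],
  ],
)

```text
t: 2.3
tool_pos: [0.5745, 0.0118, 0.2542]
ee_rot: [-0.0, 0.209, 0.978, -0.0]
ft_force: [0.2, 0.5, 0.2]
finger_gap: 0.0929
grip_force: 0.0
```

```bash
python3 - <<'E'
from h import *
import cv2
s=S();print(s["t"],s["tool_pos"],s["R"]);R_=s["R"]
print("tool delta mm to knob",1e3*R_.T@(np.array([.577,.011,.127])-s["tool_pos"]))
im=[]
for n in("scene","top"):
    g=manip.get_image(n);p=proj(n,np.array([.577,.011,.143]));print(n,p,proj(n,s["tool_pos"]))
    u,v=int(p[0])-40,int(p[1])-50
    im.append(cv2.resize(g[v:v+100,u:u+80],None,fx=5,fy=5,interpolation=cv2.INTER_CUBIC));print(u,v)
cv2.imwrite("pics/knob.png",np.clip(np.hstack(im)*1.4,0,255).astype(np.uint8))
E
```

```text
2.3 [0.5745 0.0118 0.2542] [[-0.9128  0.4083 -0.0008]
 [ 0.4083  0.9128  0.    ]
 [ 0.0007 -0.0003 -1.    ]]
tool delta mm to knob [ -2.6747   0.3499 127.2416]
scene [249.0063 214.3907] [248.2975 189.9797]
209 164
top [250.0546 170.2961] [249.0087 165.8187]
210 120
```

View pics/knob.png

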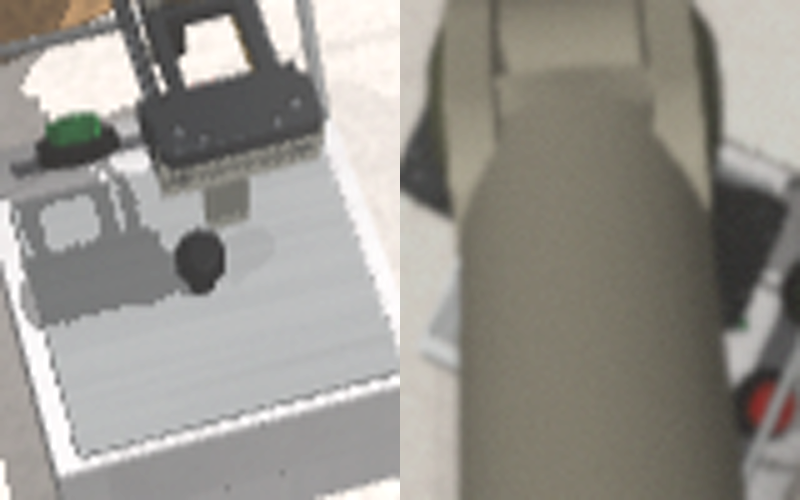

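The scene crop shows the knob at (200,257), which is full pixel (249.1,215.3). The prediction was (249,214.4), so the estimate holds. Descending.

Request:
apply_moves(
  motion=[
    [0, [-3, 0, 25], [0, 0, 0]],
    [0, [0, 0, 30], [0, 0, 0]],
    [0, [0, 0, 30], [0, 0, 0]],
    [0, [0, 0, 20], [0, 0, 0]],
    [0, [0, 0, 12], [0, 0, 0]],
    [0, [0, 0, 10], [0, 0, 0]],
    [0.5, [0, 0, 0], [0, 0, 0]],
    [1, [0, 0, 0], [0, 0, 0]],
    [1, [0, 0, 0], [0, 0, 0]],
    [1, [0, 0, 0], [0, 0, 0]],
    [1, [0, 0, 0], [0, 0, 0]],
    [1, [0, 0, 0], [0, 0, 0]],
  ],
  newtons=40,
)

```text
t: 3.6
tool_pos: [0.5776, 0.0111, 0.128]
ee_rot: [0.0, 0.208, 0.978, 0.0]
ft_force: [-0.2, 0.5, -0.5]
finger_gap: 0.05
grip_force: 0.0
```

Request:
apply_moves(
  motion=[
    [1, [0, 0, 0], [0, 0, 0]],
    [1, [0, 0, 0], [0, 0, 0]],
    [1, [0, 0, 0], [0, 0, 0]],
    [1, [0, 0, 0], [0, 0, 0]],
    [1, [0, 0, 0], [0, 0, 0]],
    [1, [0, 0, -4], [0, 0, 0]],
    [1, [0, 0, -8], [0, 0, 0]],
    [1, [0, 0, -10], [0, 0, 0]],
  ],
)

```text
t: 4.4
tool_pos: [0.577, 0.011, 0.15]
ee_rot: [-0.001, 0.208, 0.978, -0.0]
ft_force: [0.8, 0.2, -2.8]
finger_gap: 0.025
grip_force: 40.0
```

Request:
apply_moves(
  motion=[
    [1, [0, 0, -15], [0, 0, 0]],
    [1, [0, 0, -25], [0, 0, 0]],
    [1, [0, 0, -30], [0, 0, 0]],
    [1, [0, 0, -25], [0, 0, 0]],
    [1, [0, 0, -10], [0, 0, 0]],
    [1, [0, 0, 0], [0, 0, 0]],
  ],
)

```text
t: 5.0
tool_pos: [0.578, 0.0111, 0.2562]
ee_rot: [0.001, 0.208, 0.978, 0.0]
ft_force: [-0.2, -0.0, -2.9]
finger_gap: 0.0252
grip_force: 40.0
```

Request:
apply_moves(
  motion=[
    [1, [-1, -15, 0], [0, 0, 0]],
    [1, [-1, -25, 0], [0, 0, 0]],
    [1, [-1, -30, 0], [0, 0, 0]],
    [1, [-1, -35, 0], [0, 0, 0]],
    [1, [-1, -40, 0], [0, 0, 0]],
    [1, [-1, -45, 0], [0, 0, 0]],
    [1, [-1, -45, 0], [0, 0, 0]],
    [1, [-1, -45, 0], [0, 0, 0]],
    [1, [-1, -40, 0], [0, 0, 0]],
    [1, [-1, -30, 0], [0, 0, 0]],
    [1, [-2, -20, 0], [0, 0, 0]],
    [1, [-2, -11, 0], [0, 0, 0]],
  ],
)

```text
t: 6.2
tool_pos: [0.4327, -0.3448, 0.2532]
ee_rot: [-0.001, 0.21, 0.978, -0.0]
ft_force: [-0.6, 0.3, -4.0]
finger_gap: 0.0253
grip_force: 40.0
```

```bash
python3 - <<'E'
from h import *
import cv2
s=S();print(s["t"],s["tool_pos"],s["finger_gap"],s["grip_force"]);R_=s["R"]
print(R_, "delta",1e3*R_.T@(np.array([.4346,-.343,.030])-s["tool_pos"]))
g=manip.get_image("scene");print(proj("scene",s["tool_pos"]),proj("scene",np.array([.4346,-.343,.006])))
cv2.imwrite("pics/mat.png",cv2.resize(g[60:260,100:330],None,fx=3,fy=3,interpolation=cv2.INTER_CUBIC))
E
```

```text
6.2 [ 0.4327 -0.3448  0.2532] 0.02530189266937469 39.99916076660156
[[-0.9122  0.4098 -0.0027]
 [ 0.4098  0.9122  0.0005]
 [ 0.0027 -0.0006 -1.    ]] delta [ -1.6535   2.5409 223.2381]
[206.6416  86.3392] [215.0209 143.2562]
```

View pics/mat.png

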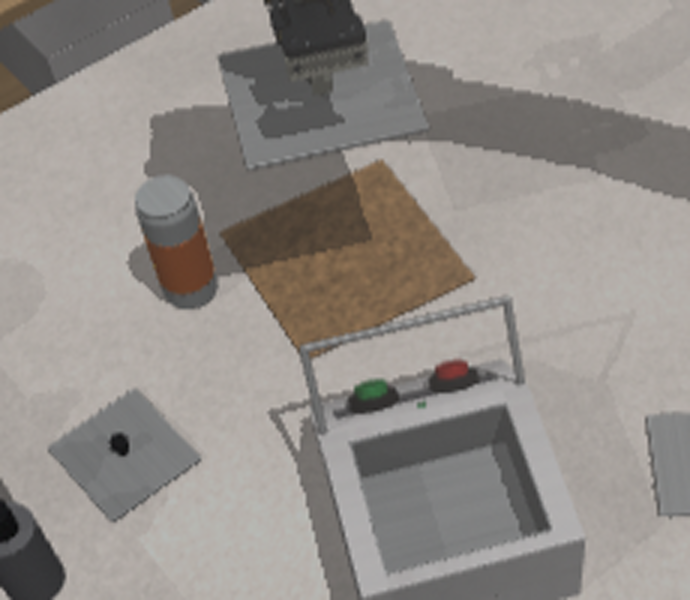

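Lid held level; the mat's centre is at crop (347,256), full (215.6,145.3), against a predicted (215,143.3). Lowering.

Request:
apply_moves(
  motion=[
    [1, [0, 2, 20], [0, 0, 0]],
    [1, [0, 0, 35], [0, 0, 0]],
    [1, [0, 0, 40], [0, 0, 0]],
    [1, [0, 0, 40], [0, 0, 0]],
    [1, [0, 0, 35], [0, 0, 0]],
    [1, [0, 0, 20], [0, 0, 0]],
    [1, [0, 0, 10], [0, 0, 0]],
    [1, [0, 0, 8], [0, 0, 0]],
    [1, [0, 0, 5], [0, 0, 0]],
    [1, [0, 0, 4], [0, 0, 0]],
    [1, [0, 0, 3], [0, 0, 0]],
    [1, [0, 0, 0], [0, 0, 0]],
  ],
)

```text
t: 7.45
tool_pos: [0.4363, -0.3409, 0.0349]
ee_rot: [0.0, 0.208, 0.978, -0.0]
ft_force: [0.3, -0.8, -2.7]
finger_gap: 0.0251
grip_force: 40.0
```

Request:
apply_moves(
  motion=[
    [1, [0, 0, 2], [0, 0, 0]],
    [1, [0, 0, 2], [0, 0, 0]],
    [1, [0, 0, 2], [0, 0, 0]],
    [1, [0, 0, 0], [0, 0, 0]],
  ],
)

```text
t: 7.85
tool_pos: [0.4363, -0.3409, 0.0289]
ee_rot: [0.0, 0.208, 0.978, -0.0]
ft_force: [0.1, 1.5, 1.5]
finger_gap: 0.0251
grip_force: 40.0
```

Request:
apply_moves(
  motion=[
    [0.8, [0, 0, 0], [0, 0, 0]],
    [0.6, [0, 0, 0], [0, 0, 0]],
    [0.4, [0, 0, 0], [0, 0, 0]],
    [0.2, [0, 0, 0], [0, 0, 0]],
    [0.2, [0, 0, 0], [0, 0, 0]],
    [0.2, [0, 0, 0], [0, 0, 0]],
    [0.2, [0, 0, 0], [0, 0, 0]],
    [0.2, [0, 0, -10], [0, 0, 0]],
    [0.2, [0, 0, -25], [0, 0, 0]],
    [0.2, [0, 0, -40], [0, 0, 0]],
    [0.2, [0, 0, -50], [0, 0, 0]],
    [0.2, [0, 0, -50], [0, 0, 0]],
  ],
)

```text
t: 9.05
tool_pos: [0.4356, -0.3405, 0.206]
ee_rot: [-0.0, 0.208, 0.978, 0.0]
ft_force: [0.7, -0.7, -0.3]
finger_gap: 0.0744
grip_force: 0.0
```

```bash
python3 - <<'E'
from h import *
s=S();print(s["t"],s["tool_pos"],s["finger_gap"]);R_=s["R"]
p=s["tool_pos"]
th=np.radians(100);y=np.array([np.cos(th),np.sin(th),0]);z=np.array([0,0,-1]);x=np.cross(y,z)
print("rotvec",R.from_matrix(R_.T@np.column_stack([x,y,z])).as_rotvec())
for w in([.5,-.1,.26],[.505,.35,.26]):
    print(1e3*R_.T@(np.array(w)-p))
E
```

```text
9.05 [ 0.4356 -0.3405  0.206 ] 0.07443076264282342
rotvec [ 0.0002 -0.0005 -0.5935]
[ 39.0227 245.9497 -54.0135]
[217.5349 659.0579 -53.8946]
```

Request:
apply_moves(
  motion=[
    [0, [4, 10, -27], [0, 0, 0]],
    [0, [8, 25, -27], [0, 0, 0]],
    [0, [13, 38, 0], [0, 0, 0]],
    [0, [13, 38, 0], [0, 0, 0]],
    [0, [13, 38, 0], [0, 0, 0]],
    [0, [13, 38, 0], [0, 0, 0]],
    [0, [13, 38, 0], [0, 0, 0]],
    [0, [13, 38, 0], [0, 0, 0]],
    [0, [13, 38, 0], [0, 0, 0]],
    [0, [13, 38, 0], [0, 0, 0]],
    [0, [13, 38, 0], [0, 0, 0]],
    [0, [13, 38, 0], [0, 0, 0]],
  ],
)

```text
t: 10.25
tool_pos: [0.4748, 0.0975, 0.2585]
ee_rot: [0.0, 0.208, 0.978, 0.0]
ft_force: [1.1, -0.3, 0.8]
finger_gap: 0.0933
grip_force: 0.0
```

Request:
apply_moves(
  motion=[
    [0, [13, 38, 0], [0, 0, 0]],
    [0, [13, 38, 0], [0, 0, 0]],
    [0, [13, 38, 0], [0, 0, 0]],
    [0, [13, 38, 0], [0, 0, 0]],
    [0, [13, 38, 0], [0, 0, 0]],
    [0, [8, 25, 0], [0, 0, 0]],
    [0, [3, 15, 0], [0, 0, -0.12]],
    [0, [0, 0, 0], [0, 0, -0.12]],
    [0, [0, 0, 0], [0, 0, -0.12]],
    [0, [0, 0, 0], [0, 0, -0.12]],
    [0, [0, 0, 0], [0, 0, -0.12]],
    [0, [0, 0, 0], [0, 0, 0]],
  ],
)

```text
t: 11.45
tool_pos: [0.4992, 0.3367, 0.2583]
ee_rot: [0.0, -0.091, 0.996, -0.0]
ft_force: [0.3, -0.2, -0.2]
finger_gap: 0.0928
grip_force: 0.0
```

```bash
python3 - <<'E'
from h import *
import cv2
s=S();print(s["t"],s["tool_pos"],s["finger_gap"]);R_=s["R"]
p=s["tool_pos"];print(R_,"delta",1e3*R_.T@(np.array([.505,.350,.024])-p))
g=manip.get_image("scene");t=manip.get_image("top")
print("cup rim pred",proj("scene",np.array([.505,.35,.051])),"lid corners/knob",proj("scene",np.array([.4346,-.343,.044])),proj("top",np.array([.4346,-.343,.054])))
a=cv2.resize(g[250:370,300:400],None,fx=4,fy=4,interpolation=cv2.INTER_CUBIC)
b=cv2.resize(t[160:280,300:400],None,fx=4,fy=4,interpolation=cv2.INTER_CUBIC)
cv2.imwrite("pics/cup.png",np.clip(np.hstack([a,b])*1.3,0,255).astype(np.uint8))
E
```

```text
11.45 [0.4992 0.3367 0.2583] 0.09282597170775568
[[-0.9834 -0.1816  0.0004]
 [-0.1816  0.9834 -0.0001]
 [-0.0004 -0.0001 -1.    ]] delta [ -8.0491  12.0501 234.2687]
cup rim pred [358.5078 303.6947] lid corners/knob [213.8613 135.6246] [358.7004 215.6871]
```

View pics/cup.png

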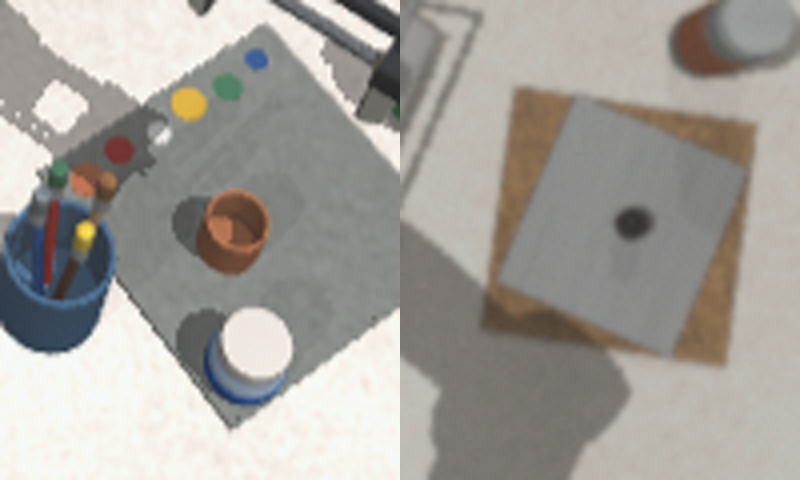

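The lid lies centred on the mat, knob up (crop 632,223). The cup's rim centre at (236,221) is full (358.6,304.8), about 2 mm from the prediction. Descending on the cup.

Request:
apply_moves(
  motion=[
    [0, [-9, 13, 10], [0, 0, 0]],
    [0, [0, 0, 35], [0, 0, 0]],
    [0, [0, 0, 45], [0, 0, 0]],
    [0, [0, 0, 45], [0, 0, 0]],
    [0, [0, 0, 40], [0, 0, 0]],
    [0, [0, 0, 30], [0, 0, 0]],
    [0, [0, 0, 18], [0, 0, 0]],
    [0, [0, 0, 10], [0, 0, 0]],
    [0, [0, 0, 5], [0, 0, 0]],
    [0.3, [0, 0, 0], [0, 0, 0]],
    [0.5, [0, 0, 0], [0, 0, 0]],
    [0.6, [0, 0, 0], [0, 0, 0]],
  ],
  newtons=15,
)

```text
t: 12.75
tool_pos: [0.5063, 0.3519, 0.0207]
ee_rot: [0.001, -0.09, 0.996, 0.0]
ft_force: [1.3, 0.9, 0.0]
finger_gap: 0.0736
grip_force: 0.0
```

Request:
apply_moves(
  motion=[
    [0.7, [0, 0, 0], [0, 0, 0]],
    [0.8, [0, 0, 0], [0, 0, 0]],
    [1, [0, 0, 0], [0, 0, 0]],
    [1, [0, 0, 0], [0, 0, 0]],
    [1, [0, 0, 0], [0, 0, 0]],
    [1, [0, 0, 0], [0, 0, 0]],
    [1, [0, 0, 0], [0, 0, 0]],
  ],
)

```text
t: 13.45
tool_pos: [0.5058, 0.3517, 0.0198]
ee_rot: [0.0, -0.091, 0.996, 0.0]
ft_force: [-1.2, -0.4, 3.7]
finger_gap: 0.0409
grip_force: 15.0
```

Request:
apply_moves(
  motion=[
    [1, [0, 0, -5], [0, 0, 0]],
    [1, [0, 0, -15], [0, 0, 0]],
    [1, [0, 0, -30], [0, 0, 0]],
    [1, [0, 0, -40], [0, 0, 0]],
    [1, [0, 0, -40], [0, 0, 0]],
    [1, [0, 0, -40], [0, 0, 0]],
    [1, [0, 0, -35], [0, 0, 0]],
    [1, [0, 0, -20], [0, 0, 0]],
    [1, [0, 0, -5], [0, 0, 0]],
    [1, [0, 0, 0], [0, 0, 0]],
  ],
)

```text
t: 14.45
tool_pos: [0.5058, 0.3514, 0.2505]
ee_rot: [0.001, -0.09, 0.996, 0.0]
ft_force: [0.1, 0.6, -1.0]
finger_gap: 0.0412
grip_force: 15.0
```

```bash
python3 - <<'E'
from h import *
s=S();print(s["t"],s["tool_pos"],s["finger_gap"],s["grip_force"],s["joints"]);R_=s["R"]
p=s["tool_pos"];print("delta",1e3*R_.T@(np.array([.5757,.0083,.25])-p), np.arctan2(R_[1,1],R_[0,1]))
E
```

```text
14.45 [0.5058 0.3514 0.2505] 0.04121123736724772 14.999603508040309 [-0.5744  0.4387 -0.1792  1.8185  0.0978  0.8915  0.9535]
delta [  -7.0198 -350.0514    0.3891] 1.7518658197286499
```

Request:
apply_moves(
  motion=[
    [1, [0, -15, 0], [0, 0, 0]],
    [1, [0, -25, 0], [0, 0, 0]],
    [1, [-1, -35, 0], [0, 0, 0]],
    [1, [-1, -40, 0], [0, 0, 0]],
    [1, [-1, -45, 0], [0, 0, 0]],
    [1, [-1, -45, 0], [0, 0, 0]],
    [1, [-1, -45, 0], [0, 0, 0]],
    [1, [-1, -40, 0], [0, 0, 0]],
    [1, [-1, -30, 0], [0, 0, 0]],
    [1, [0, -20, 0], [0, 0, 0]],
    [1, [0, -10, 0], [0, 0, 0]],
  ],
)

```text
t: 15.55
tool_pos: [0.5748, 0.0049, 0.248]
ee_rot: [-0.002, -0.089, 0.996, -0.001]
ft_force: [0.9, 0.2, -0.8]
finger_gap: 0.0412
grip_force: 15.0
```

Request:
apply_moves(
  motion=[
    [1, [0, 0, 0], [0, 0, 0.12]],
    [1, [0, 0, 0], [0, 0, 0.12]],
    [1, [0, 0, 0], [0, 0, 0.12]],
    [1, [0, 0, 0], [0, 0, 0.12]],
    [1, [0, 0, 0], [0, 0, 0.12]],
    [1, [0, 0, 0], [0, 0, 0]],
  ],
)

```text
t: 16.15
tool_pos: [0.575, 0.0089, 0.2487]
ee_rot: [-0.001, 0.208, 0.978, -0.0]
ft_force: [0.8, -0.4, -0.3]
finger_gap: 0.0411
grip_force: 15.0
```

```bash
python3 - <<'E'
from h import *
import cv2
s=S();print(s["t"],s["tool_pos"],s["finger_gap"],s["grip_force"],s["joints"]);R_=s["R"]
p=s["tool_pos"];print(R_,"delta",1e3*R_.T@(np.array([.5757,.0083,.060])-p))
g=manip.get_image("scene");print([proj("scene",np.array([.5757,.0083,z])) for z in(.046,.06)])
cv2.imwrite("pics/tank.png",np.clip(cv2.resize(g[120:280,180:340],None,fx=3.7,fy=3.7,interpolation=cv2.INTER_CUBIC)*1.2,0,255).astype(np.uint8))
E
```

```text
16.15 [0.575  0.0089 0.2487] 0.0411241233696819 15.001098532229662 [-0.1314  0.3855  0.0235  1.9164 -0.0118  0.8416  1.0495]
[[-0.9133  0.4074 -0.0018]
 [ 0.4074  0.9133 -0.0003]
 [ 0.0015 -0.001  -1.    ]] delta [ -1.2186  -0.106  188.6999]
[array([250.0248, 231.6005]), array([249.8476, 229.1242])]
```

View pics/tank.png

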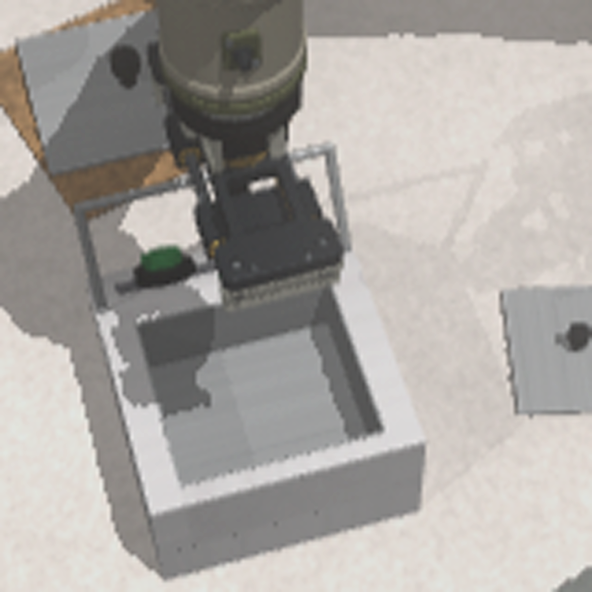

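The tank is open and clear below the gripper (mouth corners 138,325 / 318,290 / 383,432 / 180,487); the cup is hidden behind the gripper, but the gap still reads 41 mm. Lowering it, nudged 6 mm away from the rail.

Request:
apply_moves(
  motion=[
    [1, [-1, 6, 10], [0, 0, 0]],
    [1, [0, 0, 25], [0, 0, 0]],
    [1, [0, 0, 35], [0, 0, 0]],
    [1, [0, 0, 35], [0, 0, 0]],
    [1, [0, 0, 30], [0, 0, 0]],
    [1, [0, 0, 20], [0, 0, 0]],
    [1, [0, 0, 12], [0, 0, 0]],
    [1, [0, 0, 8], [0, 0, 0]],
    [1, [0, 0, 6], [0, 0, 0]],
    [1, [0, 0, 4], [0, 0, 0]],
    [1, [0, 0, 0], [0, 0, 0]],
  ],
)

```text
t: 17.3
tool_pos: [0.5793, 0.0136, 0.0648]
ee_rot: [0.0, 0.208, 0.978, 0.0]
ft_force: [0.1, 1.0, -0.6]
finger_gap: 0.0411
grip_force: 15.0
```

Request:
apply_moves(
  motion=[
    [1, [0, 0, 2], [0, 0, 0]],
    [1, [0, 0, 2], [0, 0, 0]],
    [1, [0, 0, 1], [0, 0, 0]],
    [1, [0, 0, 0], [0, 0, 0]],
  ],
)

```text
t: 17.7
tool_pos: [0.5792, 0.0136, 0.0598]
ee_rot: [0.0, 0.208, 0.978, 0.0]
ft_force: [0.2, 0.3, 0.7]
finger_gap: 0.0413
grip_force: 15.0
```

Request:
apply_moves(
  motion=[
    [0.52, [0, 0, 0], [0, 0, 0]],
    [0.48, [0, 0, 0], [0, 0, 0]],
    [0.42, [0, 0, 0], [0, 0, 0]],
    [0.36, [0, 0, 0], [0, 0, 0]],
    [0.36, [0, 0, 0], [0, 0, 0]],
    [0.36, [0, 0, 0], [0, 0, 0]],
    [0.36, [0, 0, -10], [0, 0, 0]],
    [0.36, [0, 0, -20], [0, 0, 0]],
    [0.36, [0, 0, -35], [0, 0, 0]],
    [0.36, [0, 0, -45], [0, 0, 0]],
    [0.36, [0, 0, -45], [0, 0, 0]],
    [0.36, [0, 0, -45], [0, 0, 0]],
  ],
)

```text
t: 18.9
tool_pos: [0.5786, 0.0135, 0.2623]
ee_rot: [0.0, 0.208, 0.978, 0.0]
ft_force: [0.9, 0.1, 0.5]
finger_gap: 0.0592
grip_force: 0.0
```

Request:
apply_moves(
  motion=[
    [1, [0, 0, -30], [0, 0, 0.143]],
    [1, [0, 0, -20], [0, 0, 0.143]],
    [1, [0, 0, -10], [0, 0, 0.143]],
    [1, [0, 0, 0], [0, 0, 0.143]],
    [1, [0, 0, 0], [0, 0, 0.143]],
    [1, [0, 0, 0], [0, 0, 0.143]],
    [1, [0, 0, 0], [0, 0, 0.143]],
    [1, [0, 0, 0], [0, 0, 0.143]],
    [1, [0, 0, 0], [0, 0, 0.143]],
    [1, [0, 0, 0], [0, 0, 0.143]],
    [1, [0, 0, 0], [0, 0, 0.143]],
    [1, [0, 0, 0], [0, 0, 0]],
  ],
)

```text
t: 20.1
tool_pos: [0.5788, 0.0138, 0.3202]
ee_rot: [-0.0, 0.84, 0.543, 0.0]
ft_force: [-0.8, -0.4, 0.4]
finger_gap: 0.0001
grip_force: 0.0
```

```bash
cat > btn.py <<'E'
from h import *
import sys
s=S();R_=s["R"];p=s["tool_pos"];print(s["t"],p,s["finger_gap"],s["joints"],"\n",R_)
yaw=1.150;st=np.array([.558,-.128,.092])
wx=np.array([np.cos(yaw),np.sin(yaw),0]);wy=np.array([-wx[1],wx[0],0])
z=np.sin(np.radians(40))*wx-np.cos(np.radians(40))*np.array([0,0,1]);y=-wy;x=np.cross(y,z)
T=np.column_stack([x,y,z]);print("rotvec",R.from_matrix(R_.T@T).as_rotvec())
for d in map(float,sys.argv[1:]):
    A=st-z*d/1e3;print(d,A,"tool now",1e3*R_.T@(A-p),"in target frame",1e3*T.T@(A-p))
E
python3 btn.py 150 30
```

```text
20.1 [0.5788 0.0138 0.3202] 0.00014742364727420102 [-0.4132  0.3334  0.3979  1.8371 -0.1515  1.0004 -0.3758] 
 [[ 0.4103  0.9119  0.0003]
 [ 0.9119 -0.4103  0.0003]
 [ 0.0003  0.0002 -1.    ]]
rotvec [ 0.0008  0.6978 -0.0019]
150.0 [ 0.5186 -0.216   0.2069] tool now [-234.2709   39.3931  113.2556] in target frame [-252.3394   38.9434  -63.7948]
30.0 [ 0.5501 -0.1456  0.115 ] tool now [-157.1686   39.2249  205.2077] in target frame [-252.3394   38.9434   56.2052]
```

Request:
apply_moves(
  motion=[
    [1, [-15, 3, 0], [0, 0, 0]],
    [1, [-30, 5, 0], [0, 0, 0]],
    [1, [-40, 6, 0], [0, 0, 0]],
    [1, [-45, 7, 0], [0, 0, 0]],
    [1, [-45, 7, 0], [0, 0, 0]],
    [1, [-35, 6, 0], [0, 0, 0]],
    [1, [-20, 5, 0], [0, 0.1, 0]],
    [1, [-4, 0, 0], [0, 0.12, 0]],
    [1, [0, 0, 0], [0, 0.12, 0]],
    [1, [0, 0, 0], [0, 0.12, 0]],
    [1, [0, 0, 0], [0, 0.12, 0]],
    [1, [0, 0, 0], [0, 0.118, 0]],
  ],
)

```text
t: 21.3
tool_pos: [0.5183, -0.2177, 0.3204]
ee_rot: [-0.185, 0.787, 0.512, 0.29]
ft_force: [0.4, -0.4, -1.0]
finger_gap: 0.0004
grip_force: 0.0
```

```bash
python3 btn.py 150 40 20; python3 - <<'E'
from h import *
import cv2
g=manip.get_image("scene")
cv2.imwrite("pics/b1.png",np.clip(cv2.resize(g[100:280,170:350],None,fx=3.3,fy=3.3,interpolation=cv2.INTER_CUBIC)*1.2,0,255).astype(np.uint8))
print(proj("scene",np.array([.558,-.128,.092])))
E
```

```text
21.3 [ 0.5183 -0.2177  0.3204] 0.000356506736023122 [ 0.4898  0.4305  0.2687  1.8895 -0.8252  1.2473  0.774 ] 
 [[ 0.3078  0.913   0.2677]
 [ 0.6983 -0.4079  0.5882]
 [ 0.6462  0.0059 -0.7631]]
rotvec [ 0.0041 -0.0045  0.0043]
150.0 [ 0.5186 -0.216   0.2069] tool now [-72.0856  -1.0704  87.6512] in target frame [-71.6952  -0.4025  87.9765]
40.0 [ 0.5475 -0.1515  0.1226] tool now [-72.5777  -1.5224 197.6492] in target frame [-71.6952  -0.4025 197.9765]
20.0 [ 0.5527 -0.1397  0.1073] tool now [-72.6672  -1.6046 217.6488] in target frame [-71.6952  -0.4025 217.9765]
[223.585  188.7489]
```

View pics/b1.png

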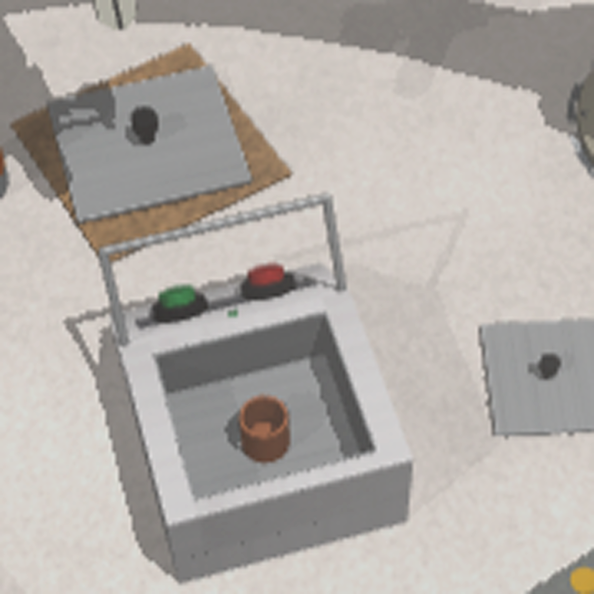

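Cup stands upright in the tank (265,428), the lid lies on the mat (145,125), and green is at (179,296) → full (224.2,189.7), against a predicted (223.6,188.7). Approaching along the normal.

Request:
apply_moves(
  motion=[
    [1, [-10, 0, 12], [0, 0, 0]],
    [1, [-20, 0, 24], [0, 0, 0]],
    [1, [-24, -1, 29], [0, 0, 0]],
    [1, [-18, -1, 23], [0, 0, 0]],
    [1, [0, 0, 20], [0, 0, 0]],
    [1, [0, 0, 35], [0, 0, 0]],
    [1, [0, 0, 30], [0, 0, 0]],
    [1, [0, 0, 20], [0, 0, 0]],
    [1, [0, 0, 5], [0, 0, 0]],
    [1, [0, 0, 0], [0, 0, 0]],
  ],
)

```text
t: 22.35
tool_pos: [0.5466, -0.1485, 0.1212]
ee_rot: [-0.186, 0.788, 0.512, 0.287]
ft_force: [-0.0, 0.1, 1.1]
finger_gap: 0.0005
grip_force: 0.0
```

```bash
python3 btn.py 10 0; python3 - <<'E'
from h import *
import cv2
g=manip.get_image("scene")
cv2.imwrite("pics/b2.png",np.clip(cv2.resize(g[130:230,180:300],None,fx=6,fy=6,interpolation=cv2.INTER_CUBIC)*1.2,0,255).astype(np.uint8))
print(proj("scene",S()["tool_pos"]))
E
```

```text
22.35 [ 0.5466 -0.1485  0.1212] 0.0005015071638868585 [ 0.5654  0.6719 -0.0215  2.0748 -1.0313  0.8184  1.019 ] 
 [[ 0.311   0.9139  0.261 ]
 [ 0.7007 -0.406   0.5867]
 [ 0.6421  0.0004 -0.7666]]
rotvec [-0.0014  0.0009  0.0023]
10.0 [ 0.5554 -0.1339  0.0997] tool now [-0.791   2.0984 27.3734] in target frame [-0.8095  2.0623 27.3756]
0.0 [ 0.558 -0.128  0.092] tool now [-0.7824  2.1123 37.3734] in target frame [-0.8095  2.0623 37.3756]
[221.1835 175.9539]
```

View pics/b2.png

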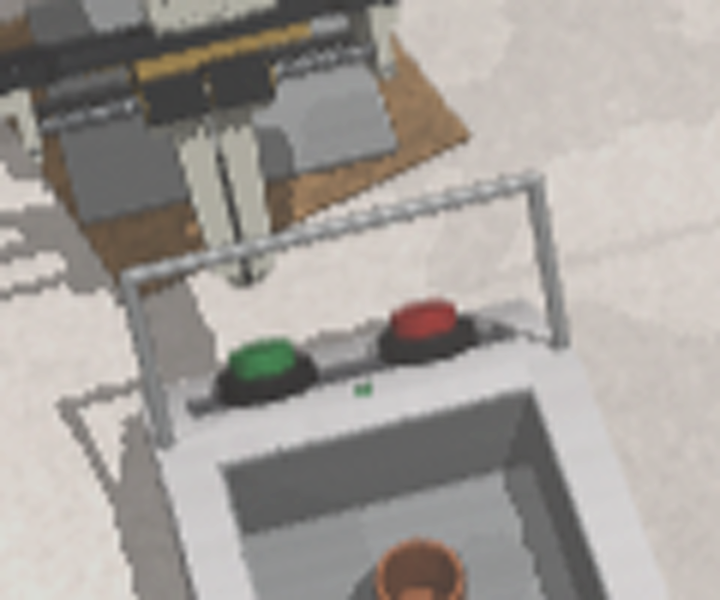

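Tip at (242,278), in front of and below the rail, with green at (263,357) straight ahead. Joint 5 is near its limit, so I'm taking small steps.

Request:
apply_moves(
  motion=[
    [1, [0, 1, 5], [0, 0, 0]],
    [1, [0, 1, 5], [0, 0, 0]],
    [1, [0, 0, 0], [0, 0, 0]],
  ],
)

```text
t: 22.7
tool_pos: [0.5514, -0.1441, 0.1136]
ee_rot: [-0.186, 0.789, 0.511, 0.287]
ft_force: [0.0, 0.1, 0.1]
finger_gap: 0.0001
grip_force: 0.0
```

```bash
python3 btn.py 0
```

```text
22.7 [ 0.5514 -0.1441  0.1136] 0.00011713880146156858 [ 0.5814  0.685  -0.0608  2.0743 -1.0333  0.7873  1.0129] 
 [[ 0.3125  0.9129  0.2627]
 [ 0.6996 -0.4083  0.5864]
 [ 0.6426  0.0005 -0.7662]]
rotvec [0.0002 0.0002 0.0005]
0.0 [ 0.558 -0.128  0.092] tool now [-0.5213 -0.5454 27.7141] in target frame [-0.5283 -0.5387 27.7141]
```

Joint 5 holds at -1.033, so the solver respects the limit. Continuing.

Request:
apply_moves(
  motion=[
    [1, [0, 0, 6], [0, 0, 0]],
    [1, [0, 0, 7], [0, 0, 0]],
    [1, [0, 0, 6], [0, 0, 0]],
    [1, [0, 0, 4], [0, 0, 0]],
    [1, [0, 0, 2], [0, 0, 0]],
    [1, [0, 0, 0], [0, 0, 0]],
  ],
)

```text
t: 23.3
tool_pos: [0.5576, -0.1294, 0.0943]
ee_rot: [-0.186, 0.789, 0.511, 0.287]
ft_force: [-1.4, -0.1, 2.6]
finger_gap: 0.0006
grip_force: 1.0
```

Request:
apply_moves(
  motion=[
    [1, [0, 0, 2], [0, 0, 0]],
    [1, [0, 0, 2], [0, 0, 0]],
    [1, [0, 0, 0], [0, 0, 0]],
  ],
)

```text
t: 23.6
tool_pos: [0.5586, -0.1272, 0.0914]
ee_rot: [-0.186, 0.789, 0.511, 0.287]
ft_force: [-3.1, -0.9, 3.4]
finger_gap: 0.0005
grip_force: 2.1
```

Request:
apply_moves(
  motion=[
    [1, [0, 0, 1], [0, 0, 0]],
    [1, [0, 0, 1], [0, 0, 0]],
    [1, [0, 0, 0], [0, 0, 0]],
  ],
)

```text
t: 23.9
tool_pos: [0.559, -0.1266, 0.0905]
ee_rot: [-0.186, 0.789, 0.511, 0.287]
ft_force: [-6.9, -4.6, 12.4]
finger_gap: 0.0007
grip_force: 6.5
```

About 14 N: the button has bottomed out. Hold, then withdraw along the normal.

Request:
apply_moves(
  motion=[
    [1, [0, 0, 0], [0, 0, 0]],
    [1, [0, 0, 0], [0, 0, 0]],
    [1, [0, 0, -8], [0, 0, 0]],
    [1, [0, 0, -20], [0, 0, 0]],
    [1, [0, 0, -35], [0, 0, 0]],
    [1, [0, 0, -40], [0, 0, 0]],
    [1, [0, 0, -40], [0, 0, 0]],
    [1, [0, 0, -20], [0, 0, 0]],
    [1, [0, 0, 0], [0, 0, 0]],
    [1, [0, 0, 0], [0, 0, 0]],
  ],
)

```text
t: 24.9
tool_pos: [0.5167, -0.2213, 0.2146]
ee_rot: [-0.186, 0.789, 0.511, 0.287]
ft_force: [0.4, 0.5, 0.3]
finger_gap: 0.0005
grip_force: 0.0
```

```bash
python3 - <<'E'
from h import *
import cv2
g=manip.get_image("scene");s=S();print(s["t"],s["tool_pos"],s["ft_force"],s["joints"])
cv2.imwrite("pics/b3.png",np.clip(cv2.resize(g[60:260,110:350],None,fx=3.2,fy=3,interpolation=cv2.INTER_CUBIC)*1.2,0,255).astype(np.uint8))
E
```

```text
24.95 [ 0.5166 -0.2206  0.2141] [0.6831 0.2464 0.6666] [ 0.7141  0.5535 -0.0473  1.9661 -0.799   1.0003  0.8267]
```

View pics/b3.png

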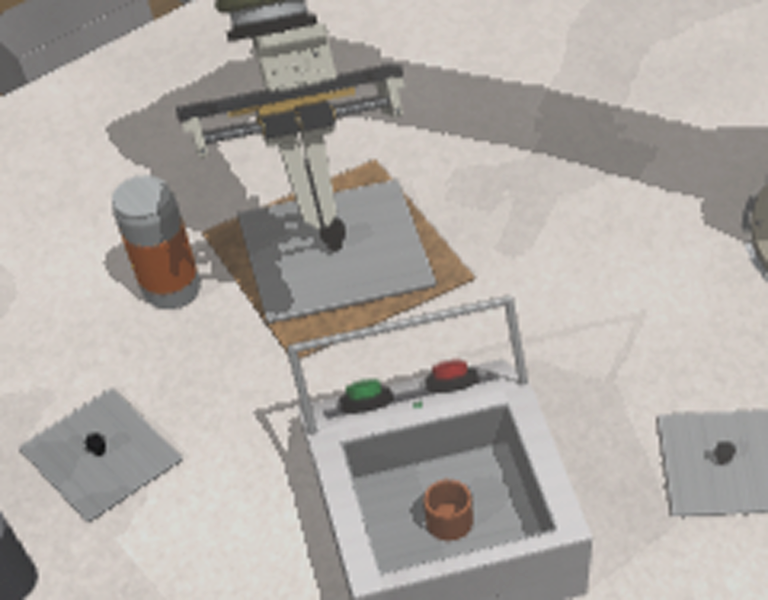

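The green button is back up (363,393), red is up (451,375), the cup is upright in the tank (448,508), the lid is flat on the mat, the can is in place, and the arm is free at z 0.21.

```bash
python3 -c "
from station import manip
print(manip.sign_off())"
```

```text
the job is handed in; nothing more can be done
None
```

I handed the job in at about 25 s: the lid lies knob up on the cork mat, the cup stands upright in the tank, and the green button was pressed fully (about 14 N) and has sprung back; sign-off returned no verdict.

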